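Tighten the document camera's foot nut with an adjustable wrench

ROBOT

A 6-joint arm with a two-finger parallel gripper is mounted at the origin on the work surface. World frame = base frame: x ahead of the robot, y to its left, z up, the work surface at z = 0. Lengths are in m, angles in rad, forces in N, time in s.
With the tool pointing down it reaches from about 0.25 to 0.775 m from the base axis. Payload 8.9 kg.
Tool frame: the origin (TCP) lies between the finger pads; the fingertips stand 22 mm ahead of it and the grasp point (between the pads) lies 3 mm ahead of it; z points along the fingers, y is the line along which they close (so a half turn about z gives the same grasp; the last joint's range is limited). The gripper opens to 85 mm and grips with 20 to 120 N. Pads are 22 mm wide; open, the fingers measure 114 mm over their backs; the gripper's body (76 mm by 85 mm) begins 54 mm behind the grasp point. The pads swing forward as they close: fully open they stand 13 mm farther back than shut.
Start: joints at [1.074, 0.291, -0.153, 1.127, 0, 1.431], TCP at [0.184, 0.492, 0.253] pointing down, gripper open.
Joint ranges: [-2.52, 2.52], [-0.91, 1.74], [-1.3, 1.37], [-1.96, 2.02], [-1.52, 1.47], [-3.14, 3.14]. Speed limits (rad/s): [2.22, 2.22, 2.79, 3.14, 3.14, 3.14].

INTERFACE

Orientations are given as a unit quaternion [x, y, z, w].
In Python, from plant import robot gives the robot as it stands.
- The arm moves only by the tool send_rows, never from a script. Its argument "moves" is a list of rows, each an object with "xyz": the shift along the tool's x, y, z in mm, a list of three; "roll": the turn about the tool's z in rad. In form: [{"xyz": [dx, dy, dz], "roll": roll}, ...]. A call has 1 to 5 rows; each row is the pose to reach, as a shift and turn from the pose commanded when the call began, along the tool's axes at that moment; what a row does not reach only later rows make up. A row lasts 1/8 s, in which the tool goes at most 62.5 mm and 10.7 degrees, less where a joint would pass 70% of its speed; a pose out of reach is approached as far as the arm can. A call with a gripper value outside its range is refused whole. "hand" is the closure, from -1 (fully open) to 1 (shut), set as the call begins (left out, the last holds). The fingers move at their own pace and stop on an object; "squeeze" is the grip in N (left out, the last holds). Time passes only in rows, so rows that repeat a pose let the fingers close. It gives the time, the measured TCP pose, the force, the opening and the grip force at its end, in the units of the state.
- robot.sense(): the state, without advancing time (a new reading comes with each control period).
- robot.get_image(name): name is "scene" or "top"; returns a dict with "image" (400x640x3 uint8, red, green, blue), "fovy" (degrees; the focal length in pixels is half the picture's height over the tangent of half this angle, whatever the lens; pixels are square), "cx", "cy" (the principal point, pixels), "dist_coeffs" ([k1, k2, p1, p2, k3] as OpenCV has them; the pictures are not rectified), "world_from_camera" (4x4, takes a point from camera to world coordinates). Camera axes: x right, y down, z forward; pixel columns grow to the right and rows downward; lengths in m; the calibration is good to about 2 mm. A picture is of the moment at which its call begins. There is no depth.
- robot.close_job(): hands the job in; it is judged then, once.
The state is a dict: "clock": time; "qpos": joint angles; "joint_velocities": joint speeds; "tau": joint torques, N m; "tool_pos": TCP position; "eef_rot": TCP orientation; "force": force on the tool from outside, world axes, zero at the start; "moment": the same for the moment, N m; "grip_width": opening from 0.0 (shut) to 1.0 (fully open); "grasp_force": force on a finger pad.
Only numpy, scipy, OpenCV 4.12 (cv2) and the standard library are available. Lean on these libraries where they do the work, as an engineer would, in place of code of your own. Each camera call takes 0.05 s, during which the arm holds its last target. There are 200 camera calls.

TASK

The document camera's foot nut is loose and the adjustable wrench left on it is set too wide. Roll the wrench's worm, without pushing the sliding jaw itself, until the jaws just fit the nut; then swing the wrench's handle to turn the nut clockwise (seen from above) by about an eighth of a turn (45 degrees), and leave the wrench lying there, snug on the nut. Do not disturb the calculator, the cash tray or the stack of coins.

Things in the scene. Friction and masses are not known exactly. Their poses are not given: they have to be found in the camera images.
- stand: Document camera, fixed: grey foot plate 12 mm thick, 240 x 210 mm; origin on the table under the nut's axis, x towards its column (20 mm thick, 88 mm from the nut), z up. The plate reaches 130 mm from the nut to -x. A round white head, 104 mm in diameter, hangs above nut and worm, its lowest part 135 mm above the plate's top: the worm is reached with a tool tilted in from the handle's side.
- nut_center (a point): Steel hex nut on the foot plate, 30 mm across the flats (34.6 mm over the corners), 18 mm high, on a stud that ends 28 mm above the plate; centre of the nut, 9 mm above the plate's top.
- nut (a joint): Turn of the nut in rad, 0 at the start, growing clockwise seen from above. It is stiff (0.22 N m) and stays where it is left; there is no stop near the wanted angle.
- wrench_jaws (a point): Loose adjustable wrench, 235 mm long, 0.45 kg, flat on the plate, jaws around the nut and in line with its flats, fixed jaw about 1 mm off. Point midway between just-fitting jaws, 6.5 mm above the underside; head 13 mm thick. x from handle towards the jaws' open end, y towards the sliding jaw, z up. Fixed jaw's face at y = -15 mm, sliding jaw's at y = 15 mm + joint jaw, throat wall at x = -19 mm.
- jaw (a joint): Sliding jaw: opening beyond 30 mm, in m (the gap between the jaws is 30 mm + this value; 0 means that it just fits the nut, at the start 5.5 to 8.5 mm). It is moved by the worm and stays where it is left (about 22 N to shove it directly).
- worm (a joint): Roll of the worm in rad, growing as its top moves towards the jaws (wrench +x); 1 rad closes the jaw by 2 mm, rolling the other way opens it. It needs about 4 N along its rim and has no end of its own: it stalls when the jaws grip the nut. No spring.
- worm_axle (a point): Centre of the worm: knurled steel roller in the wrench's head, 24 mm in diameter, 24 mm long along the wrench's y, about which it rolls; 42 mm behind the jaw point, its top 25 mm above the plate. Axes are the wrench's. The head behind it is 9 mm thick, ahead of it 13 mm. A fingertip pressed on it (6 to 20 N) and drawn over it towards the jaws rolls it while the wrench leans on the nut.
- handle_mid (a point): Point in the middle of the wrench's straight handle, half-way up: 155 mm behind the jaw point (wrench -x). The handle is 24 mm wide (along wrench y) and 12 mm thick, its underside level with the plate's top, 12 mm above the table; it runs from 76 to 217 mm behind the jaw point. Axes as wrench_jaws.
- calculator_mid (a point): Black pocket calculator, 158 x 80 x 14 mm, a bystander; its centre.
- tray_mid (a point): Black open cash tray with coins, 150 x 200 x 35 mm, a bystander; its centre.
- coin_stack_center (a point): Stack of brass coins, 26 mm in diameter, 30 mm high, a bystander; its centre.
Things that resemble listed ones, but are neither listed nor needed, are in the scene too. Leave any blue or red look-alike of the part that bears wrench_jaws alone.

How it is judged:
By the outcome, as a careful person would: the job done as asked, in the order asked, and still so for the second after the job is handed in, with the robot touching nothing.
It also fails if it takes over 58 s, if anything falls off the work surface, if the arm or the gripper's body presses on something with over 40 N, if the wrist force passes 120 N, or if a joint passes its speed limit or range.

## Working session

There is one attempt and no reset: what is moved stays moved. The work goes in short steps, Python scripts to look and compute and a tool call to move; the robot and the scene stay as the last step left them, time stands still between calls to the robot, and variables do not carry over. Pictures are saved under pics/ and viewed, at most 13 in all, crops included, and the job is handed in when it is done.

Besides the shell and the picture viewer there is one more tool, called after "Request:" in YAML: its name, and indented under it one key for each argument. send_rows: Moves the arm, as the interface text tells. Its arguments: {"type":"object","properties":{"moves":{"type":"array"},"hand":{"type":"number"},"squeeze":{"type":"number"}},"required":["moves"]}

```bash
ls; mkdir -p pics
cat > h.py <<'E'
import numpy as np, cv2
from plant import robot
from scipy.spatial.transform import Rotation as R
def grab(n):
    d=robot.get_image(n); im=np.array(d["image"])
    h=im.shape[0]; f=h/2/np.tan(np.radians(d["fovy"])/2)
    d["K"]=np.array([[f,0,d["cx"]],[0,f,d["cy"]],[0,0,1]]); d["bgr"]=cv2.cvtColor(im,cv2.COLOR_RGB2BGR); return d
def ray(d,uv):
    p=cv2.undistortPoints(np.array(uv,float).reshape(-1,1,2),d["K"],np.array(d["dist_coeffs"],float)).reshape(-1,2)
    T=np.array(d["world_from_camera"]); v=np.c_[p,np.ones(len(p))]@T[:3,:3].T
    return T[:3,3],v
def onz(d,uv,z):
    o,v=ray(d,uv); return o+v*((z-o[2])/v[:,2])[:,None]
def proj(d,P):
    T=np.linalg.inv(np.array(d["world_from_camera"])); r,_=cv2.Rodrigues(T[:3,:3])
    return cv2.projectPoints(np.array(P,float).reshape(-1,1,3),r,T[:3,3],d["K"],np.array(d["dist_coeffs"],float))[0].reshape(-1,2)
E
python3 - <<'E'
from h import *
for n in("scene","top"):
    d=grab(n); cv2.imwrite(f"pics/{n}0.png",d["bgr"]); print(n,np.round(d["world_from_camera"],3).tolist(),d["fovy"],d["dist_coeffs"])
s=robot.sense(); print(s)
E
```

```text
pics
scene [[0.77, 0.54, -0.34, 1.074], [0.638, -0.654, 0.407, -0.593], [-0.003, -0.53, -0.848, 1.236], [0.0, 0.0, 0.0, 1.0]] 47.90770697712981 [-0.10047213  0.          0.          0.          0.        ]
top [[-0.023, -0.992, 0.123, 0.408], [-1.0, 0.023, -0.002, -0.011], [-0.0, -0.123, -0.992, 1.402], [0.0, 0.0, 0.0, 1.0]] 46.43618305561439 [-0.01933201  0.          0.          0.          0.        ]
{'clock': 0.1, 'qpos': array([ 1.07369678e+00,  2.91223659e-01, -1.54035953e-01,  1.12666864e+00,
        2.53825694e-05,  1.43151710e+00]), 'joint_velocities': array([-0.00016906, -0.00033633,  0.00146266, -0.00151877,  0.00034247,
       -0.00051468]), 'tau': array([ 1.67653594e-03, -5.37975919e+01,  3.31917787e+01,  9.24475899e-03,
       -2.50484363e-04,  2.14479724e-05]), 'tool_pos': array([0.18368486, 0.49144849, 0.25279541]), 'eef_rot': array([ 1.77957210e-01,  9.84038064e-01, -5.33583467e-04, -1.89114349e-04]), 'force': array([-0.23129401,  0.33446046,  0.3101645 ]), 'moment': array([-0.02828218, -0.01057813, -0.00583885]), 'grasp_force': 0.0, 'grip_width': 0.9962606161565405}
```

View pics/scene0.png

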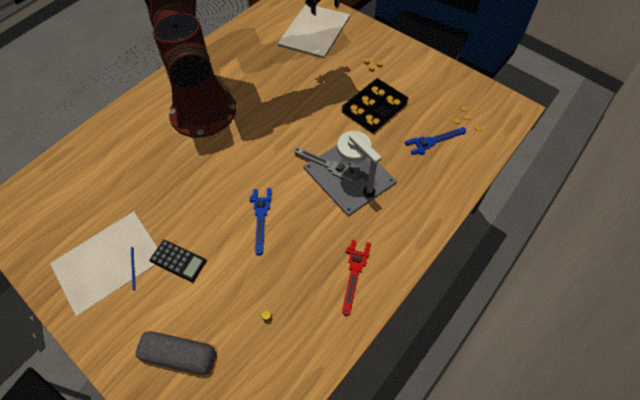

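View pics/top0.png

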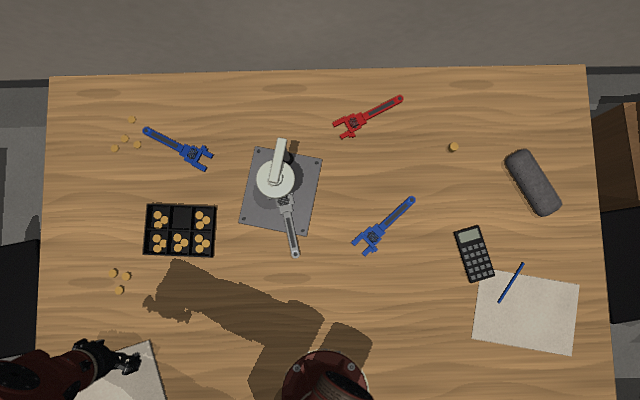

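The scene view shows the grey wrench on the grey plate (handle end about (298,151), head under the white disc (353,146)). The top view shows the handle end at (296,256) and the worm at about (285,203). There are four wrenches: grey (290,230), blue (180,147) and (385,225), red (368,115). The grey one on the plate fits the description, so I'll confirm it with one enlarged crop.

Run:
```python
from h import *
a=cv2.imread("pics/top0.png")[130:270,230:330]; b=cv2.imread("pics/scene0.png")[125:220,285:405]
a=cv2.resize(a,None,fx=4.2,fy=4.2,interpolation=cv2.INTER_CUBIC); b=cv2.resize(b,None,fx=3,fy=3,interpolation=cv2.INTER_CUBIC)
c=np.zeros((588,800,3),np.uint8); c[:a.shape[0],:a.shape[1]]=a; c[:b.shape[0],425:425+b.shape[1]]=b
c=cv2.convertScaleAbs(c,alpha=1.5); cv2.imwrite("pics/crop0.png",c)
```

```text
(no output)
```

View pics/crop0.png

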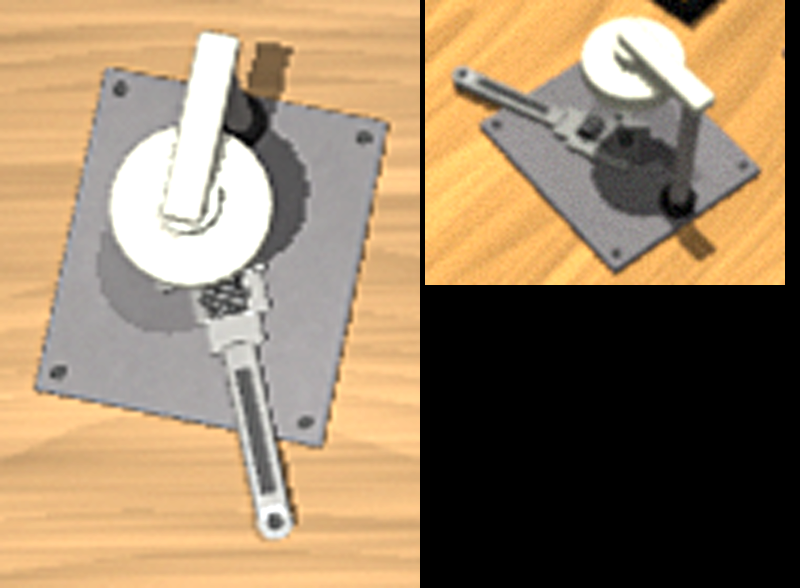

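The crop confirms it: the grey wrench has a knurled worm at crop (222,297) and its handle hole at (275,520), and it sits on the plate with corners at (105,70), (388,122), (322,445) and (37,390).

Run:
```python
from h import *
d=grab("top")
f=lambda p:np.array(p,float)/4.2+[230-.5+.12,130-.5+.12]
C=onz(d,f([[105,70],[388,122],[322,445],[37,390]]),.012)
print("corners",C.round(4)[:,:2].tolist(),[np.linalg.norm(C[i]-C[i-1]).round(4) for i in range(4)])
ctr=C.mean(0); xa=(C[0]+C[1]-C[2]-C[3]); xa/=np.linalg.norm(xa)
nut=ctr-0.01*xa; print("nut",nut.round(4),"platex",np.degrees(np.arctan2(xa[1],xa[0])))
# handle: bright grey pixels in rows
im=d["bgr"].astype(int); hs=cv2.cvtColor(d["bgr"],cv2.COLOR_BGR2HSV)
L=[];
for v in range(218,250):
    row=im[v,275:312]; g=row.sum(1)/3; s=hs[v,275:312,1]
    if v<236: m=(g>115)&(s<60)
    else: m=(s<70)
    x=np.where(m)[0]
    if len(x): L.append((275+(x.min()+x.max())/2,v,x.max()-x.min()+1))
print([(a,b,int(c)) for a,b,c in L])
P=onz(d,[l[:2] for l in L],.024)
vx,vy,x0,y0=cv2.fitLine(P[:,:2].astype(np.float32),cv2.DIST_HUBER,0,.001,.001).ravel()
if vx<0: vx,vy=-vx,-vy
n=np.array([-vy,vx]); print("wrench dir deg",np.degrees(np.arctan2(vy,vx)),"nut offset from axis",n@(nut[:2]-[x0,y0]))
u=np.array([vx,vy])
hole=onz(d,f([[275,520]]),.024)[0,:2]; worm=onz(d,f([[222,297]]),.037)[0,:2]
print("hole",hole,"along",u@(hole-nut[:2]),"worm",worm,"along",u@(worm-nut[:2]),n@(worm-[x0,y0]))
J=np.array([x0,y0])+u*(u@(nut[:2]-[x0,y0])); 
for k in(0,-.042,-.155): print(k,(J+u*k).round(4))
```

```text
corners [[0.7337, 0.1937], [0.6906, -0.0106], [0.4592, 0.0413], [0.5027, 0.243]] [np.float64(0.2362), np.float64(0.2088), np.float64(0.2372), np.float64(0.2064)]
nut [0.5868 0.119  0.012 ] platex -12.34095792866536
[(np.float64(296.0), 218, 25), (np.float64(296.5), 219, 24), (np.float64(296.5), 220, 24), (np.float64(294.5), 221, 26), (np.float64(296.0), 222, 23), (np.float64(296.0), 223, 23), (np.float64(296.5), 224, 22), (np.float64(293.5), 225, 28), (np.float64(293.0), 226, 27), (np.float64(296.0), 227, 21), (np.float64(295.0), 228, 23), (np.float64(291.0), 229, 31), (np.float64(293.5), 230, 24), (np.float64(296.0), 231, 19), (np.float64(296.0), 232, 19), (np.float64(296.0), 233, 19), (np.float64(296.5), 234, 18), (np.float64(291.0), 235, 7), (np.float64(291.0), 236, 9), (np.float64(291.5), 237, 8), (np.float64(291.5), 238, 8), (np.float64(292.0), 239, 9), (np.float64(292.0), 240, 9), (np.float64(292.5), 241, 8), (np.float64(292.5), 242, 8), (np.float64(292.5), 243, 8), (np.float64(293.0), 244, 9), (np.float64(293.0), 245, 9), (np.float64(293.5), 246, 8), (np.float64(293.5), 247, 8), (np.float64(293.5), 248, 8), (np.float64(294.0), 249, 9)]
wrench dir deg -7.881518 nut offset from axis 0.05855465582138717
hole [0.40729882 0.07457203] along -0.17172229804105638 worm [0.56336438 0.1085726 ] along -0.021793310603060893 0.04501901261381471
0 [0.5788 0.061 ]
-0.042 [0.5372 0.0667]
-0.155 [0.4252 0.0822]
```

Run:
```python
from h import *
d=grab("top"); d["bgr"]=cv2.imread("pics/top0.png")
f=lambda p:np.array(p,float)/4.2+[230-.4,130-.4]
nut=np.array([.6063,.1147])
vv=np.arange(236,250); uu=[291,291.5,291.5,292,292,292.5,292.5,292.5,293,293,293.5,293.5,293.5,294]
P=onz(d,np.c_[uu,vv],.024)[:,:2]
hole=onz(d,f([[275,520]]),.024)[0,:2]; worm=onz(d,f([[222,297]]),.037)[0,:2]
Q=np.vstack([P,hole]).astype(np.float32)
vx,vy,x0,y0=cv2.fitLine(Q,cv2.DIST_L2,0,.001,.001).ravel(); s=np.sign(vx)
print("handle fit deg",np.degrees(np.arctan2(vy*s,vx*s)),"hole-nut deg",np.degrees(np.arctan2(*(nut-hole)[::-1])),"dist",np.linalg.norm(nut-hole),
"hole-worm deg",np.degrees(np.arctan2(*(worm-hole)[::-1])),np.linalg.norm(worm-hole),hole,worm,P[0],P[-1])
# scene view check
d=grab("scene"); g=lambda p:(np.array(p,float)-[425,0])/3+[285-.33,125-.33]
print("scene hole",onz(d,g([[461,76]]),.024)[0],"worm",onz(d,g([[592,126]]),.035)[0],"nut/stud",onz(d,g([[627,138]]),.035)[0])
print(proj(d,[[*nut,.04],[*hole,.024],[*worm,.037]]))
```

```text
handle fit deg 11.455917 hole-nut deg 11.387969967379059 dist 0.20293691415794407 hole-worm deg 12.290536740436254 0.15972745727845925 [0.40735838 0.0746298 ] [0.563425   0.10863082] [0.45854149 0.0858599 ] [0.42028289 0.07759277]
scene hole [0.40767972 0.07207774 0.024     ] worm [0.56958184 0.10546884 0.035     ] nut/stud [0.60881157 0.11714594 0.035     ]
[[351.01395396 169.85616685]
 [297.09614104 149.49475132]
 [339.48283218 164.73583345]]
```

Run:
```python
from h import *
a=grab("top"); b=grab("scene")
def cen(d,roi):
    x,y,w,h=roi; m=cv2.inRange(cv2.cvtColor(d["bgr"][y:y+h,x:x+w],cv2.COLOR_BGR2HSV),(0,0,150),(60,60,255))
    c=max(cv2.findContours(m,0,2)[0],key=cv2.contourArea); e=cv2.fitEllipse(cv2.convexHull(c)); print(e,cv2.boundingRect(c)); return e
ua=np.array([[190/4.2+229.6,205/4.2+129.6]]); ub=np.array([[(632-425)/3+284.7,58/3+124.7]])
(o1,v1),(o2,v2)=ray(a,ua),ray(b,ub); v1,v2=v1[0],v2[0]
t=np.linalg.lstsq(np.c_[v1,-v2],o2-o1,rcond=None)[0]; p=o1+v1*t[0];q=o2+v2*t[1]; print("disc",p,q)
nut=np.array([.6063,.1147]);u=np.array([np.cos(.199),np.sin(.199)]);dd=((p+q)/2)[:2]-nut; print("along",u@dd,"lat",dd@[-u[1],u[0]])
```

```text
disc [0.60711709 0.11624851 0.17358042] [0.6068133  0.11592405 0.17349745]
along 0.0009261199428042757 lat 0.0012274219436141274
```

Request:
send_rows:
  moves:
    - {"xyz":[0,60,0],"roll":0}
    - {"xyz":[0,120,0],"roll":0}
    - {"xyz":[0,180,0],"roll":0}
    - {"xyz":[0,240,0],"roll":0}
    - {"xyz":[0,300,0],"roll":0}

```text
clock: 0.98
tool_pos: [0.2777, 0.7401, 0.2564]
eef_rot: [0.178, 0.984, -0.0, -0.0]
force: [0.5, 0.5, 0.6]
grip_width: 1.0
grasp_force: 0.0
```

Run:
```python
from h import *
s=robot.sense(); print(s["clock"],s["qpos"].round(3),s["tool_pos"].round(4),R.from_quat(s["eef_rot"]).as_matrix().round(3).tolist())
```

```text
0.975 [1.119 0.912 0.934 1.592 0.    1.477] [0.2777 0.7401 0.2564] [[-0.937, 0.35, -0.0], [0.35, 0.937, -0.0], [0.0, -0.0, -1.0]]
```

Request:
send_rows:
  moves:
    - {"xyz":[0,50,0],"roll":0}
    - {"xyz":[0,100,0],"roll":0}
    - {"xyz":[0,150,0],"roll":0}
    - {"xyz":[0,150,0],"roll":0}

```text
clock: 1.48
tool_pos: [0.2927, 0.7806, 0.2611]
eef_rot: [0.178, 0.984, 0.02, 0.004]
force: [1.0, -0.6, -0.1]
grip_width: 1.0
grasp_force: 0.0
```

Run:
```python
from h import *
s=robot.sense(); print(s["clock"],s["qpos"].round(3),s["tool_pos"].round(4),R.from_quat(s["eef_rot"]).as_matrix().round(3).tolist())
```

```text
1.475 [1.124 1.107 1.366 1.789 0.002 1.481] [0.2927 0.7806 0.2611] [[-0.937, 0.35, 0.015], [0.35, 0.936, 0.038], [-0.001, 0.041, -0.999]]
```

Request:
send_rows:
  moves:
    - {"xyz":[0,60,0],"roll":0}
    - {"xyz":[0,120,0],"roll":0}
    - {"xyz":[0,180,0],"roll":0}
    - {"xyz":[0,240,0],"roll":0}
    - {"xyz":[0,240,0],"roll":0}

```text
clock: 2.1
tool_pos: [0.3104, 0.8276, 0.2115]
eef_rot: [0.178, 0.983, 0.052, 0.011]
force: [-0.3, -0.0, -0.1]
grip_width: 1.002
grasp_force: 0.0
```

Run:
```python
from h import *
s=robot.sense(); print(s["clock"],s["qpos"].round(3),s["tool_pos"].round(4),R.from_quat(s["eef_rot"]).as_matrix().round(3).tolist())
```

```text
2.1 [1.127 1.17  1.365 1.659 0.006 1.485] [0.3104 0.8276 0.2115] [[-0.937, 0.348, 0.04], [0.35, 0.931, 0.099], [-0.003, 0.107, -0.994]]
```

Request:
send_rows:
  moves:
    - {"xyz":[0,60,-30],"roll":0}
    - {"xyz":[0,120,-80],"roll":0}
    - {"xyz":[0,180,-120],"roll":0}
    - {"xyz":[0,240,-160],"roll":0}
    - {"xyz":[0,300,-200],"roll":0}

```text
clock: 2.72
tool_pos: [0.3113, 0.8313, 0.2742]
eef_rot: [0.177, 0.98, 0.087, 0.018]
force: [0.8, -0.4, 0.7]
grip_width: 0.998
grasp_force: 0.0
```

Run:
```python
from h import *
s=robot.sense(); print(s["clock"],s["qpos"].round(3),s["tool_pos"].round(4),R.from_quat(s["eef_rot"]).as_matrix().round(3).tolist())
```

```text
2.725 [1.127 1.099 1.366 1.66  0.011 1.485] [0.3113 0.8313 0.2742] [[-0.937, 0.344, 0.066], [0.351, 0.922, 0.164], [-0.005, 0.177, -0.984]]
```

Request:
send_rows:
  moves:
    - {"xyz":[0,300,-300],"roll":0}
    - {"xyz":[0,300,-300],"roll":0}

```text
clock: 2.98
tool_pos: [0.3094, 0.8276, 0.3331]
eef_rot: [0.177, 0.977, 0.115, 0.024]
force: [-0.6, 0.8, 0.4]
grip_width: 0.999
grasp_force: 0.0
```

Request:
send_rows:
  moves:
    - {"xyz":[0,300,-300],"roll":0}
    - {"xyz":[0,300,-300],"roll":0}

```text
clock: 3.22
tool_pos: [0.3062, 0.8207, 0.3918]
eef_rot: [0.176, 0.973, 0.144, 0.03]
force: [-0.8, -0.6, -0.4]
grip_width: 0.998
grasp_force: 0.0
```

Request:
send_rows:
  moves:
    - {"xyz":[0,300,0],"roll":0}
    - {"xyz":[0,300,0],"roll":0}

```text
clock: 3.48
tool_pos: [0.3197, 0.8568, 0.3778]
eef_rot: [0.175, 0.968, 0.174, 0.036]
force: [-1.0, -0.6, -1.3]
grip_width: 1.002
grasp_force: 0.0
```

Run:
```python
from h import *
s=robot.sense(); print(s["clock"],s["qpos"].round(3),s["tool_pos"].round(4),R.from_quat(s["eef_rot"]).as_matrix().round(3).tolist())
```

```text
3.475 [1.127 0.992 1.365 1.587 0.021 1.489] [0.3197 0.8568 0.3778] [[-0.936, 0.327, 0.131], [0.352, 0.878, 0.324], [-0.009, 0.349, -0.937]]
```

Request:
send_rows:
  moves:
    - {"xyz":[-40,-42,-15],"roll":0}
    - {"xyz":[-80,-84,-30],"roll":0}
    - {"xyz":[-120,-125,-45],"roll":0}
    - {"xyz":[-160,-166,-60],"roll":0}
    - {"xyz":[-202,-208,-75],"roll":0}

```text
clock: 4.1
tool_pos: [0.4105, 0.6282, 0.3764]
eef_rot: [0.175, 0.969, 0.172, 0.036]
force: [-0.1, -0.2, -0.5]
grip_width: 1.001
grasp_force: 0.0
```

Request:
send_rows:
  moves:
    - {"xyz":[-40,-42,-15],"roll":0}
    - {"xyz":[-80,-84,-30],"roll":0}
    - {"xyz":[-120,-125,-45],"roll":0}
    - {"xyz":[-160,-166,-60],"roll":0}
    - {"xyz":[-202,-208,-75],"roll":0}

```text
clock: 4.72
tool_pos: [0.522, 0.3506, 0.3766]
eef_rot: [0.175, 0.969, 0.173, 0.035]
force: [0.3, 0.3, 0.6]
grip_width: 0.994
grasp_force: 0.0
```

Run:
```python
from h import *
s=robot.sense(); print(s["clock"],s["qpos"].round(3),s["tool_pos"].round(4),R.from_quat(s["eef_rot"]).as_matrix().round(3).tolist())
```

```text
4.725 [0.349 0.242 0.044 1.131 0.262 0.739] [0.522  0.3506 0.3766] [[-0.936, 0.327, 0.129], [0.351, 0.879, 0.322], [-0.008, 0.347, -0.938]]
```

Request:
send_rows:
  moves:
    - {"xyz":[-40,-42,-15],"roll":0}
    - {"xyz":[-80,-84,-30],"roll":0}
    - {"xyz":[-120,-125,-45],"roll":0}
    - {"xyz":[-160,-166,-60],"roll":0}
    - {"xyz":[-202,-208,-75],"roll":0}

```text
clock: 5.35
tool_pos: [0.6335, 0.0726, 0.3764]
eef_rot: [0.175, 0.969, 0.173, 0.035]
force: [1.0, -0.9, 0.5]
grip_width: 1.0
grasp_force: 0.0
```

Request:
send_rows:
  moves:
    - {"xyz":[-40,-42,-15],"roll":0}
    - {"xyz":[-80,-84,-30],"roll":0}
    - {"xyz":[-120,-125,-45],"roll":0}
    - {"xyz":[-160,-166,-60],"roll":0}
    - {"xyz":[-202,-208,-75],"roll":0}

```text
clock: 5.98
tool_pos: [0.7361, -0.1799, 0.377]
eef_rot: [0.177, 0.968, 0.173, 0.036]
force: [1.3, -0.2, -0.1]
grip_width: 0.999
grasp_force: 0.0
```

Request:
send_rows:
  moves:
    - {"xyz":[-300,15,0],"roll":0}
    - {"xyz":[-300,15,0],"roll":0}

```text
clock: 6.22
tool_pos: [0.7293, -0.19, 0.379]
eef_rot: [0.175, 0.967, 0.184, 0.026]
force: [0.0, -0.3, 0.4]
grip_width: 1.0
grasp_force: 0.0
```

Request:
send_rows:
  moves:
    - {"xyz":[-300,65,-140],"roll":0}
    - {"xyz":[-300,65,-140],"roll":0}

```text
clock: 6.48
tool_pos: [0.7279, -0.1875, 0.4099]
eef_rot: [0.176, 0.966, 0.185, 0.047]
force: [-0.8, 0.2, -0.6]
grip_width: 0.998
grasp_force: 0.0
```

Run:
```python
from h import *
s=robot.sense(); print(s["clock"],s["qpos"].round(3),s["tool_pos"].round(4),R.from_quat(s["eef_rot"]).as_matrix().round(3).tolist())
```

```text
6.475 [-0.502  0.944  1.366  2.022  0.383 -0.148] [ 0.7279 -0.1875  0.4099] [[-0.934, 0.322, 0.156], [0.357, 0.87, 0.341], [-0.026, 0.374, -0.927]]
```

Request:
send_rows:
  moves:
    - {"xyz":[-300,-40,100],"roll":0}
    - {"xyz":[-300,-40,100],"roll":0}

```text
clock: 6.72
tool_pos: [0.7283, -0.2065, 0.3779]
eef_rot: [0.173, 0.964, 0.197, 0.035]
force: [0.2, 0.9, -0.1]
grip_width: 0.997
grasp_force: 0.0
```

Request:
send_rows:
  moves:
    - {"xyz":[-300,-40,100],"roll":0}
    - {"xyz":[-300,-40,100],"roll":0}

```text
clock: 6.98
tool_pos: [0.7281, -0.2207, 0.349]
eef_rot: [0.171, 0.963, 0.209, 0.024]
force: [0.8, 0.9, -0.2]
grip_width: 1.0
grasp_force: 0.0
```

Request:
send_rows:
  moves:
    - {"xyz":[-300,-10,0],"roll":0}
    - {"xyz":[-300,-10,0],"roll":0}

```text
clock: 7.22
tool_pos: [0.7273, -0.229, 0.3436]
eef_rot: [0.17, 0.961, 0.217, 0.026]
force: [0.1, -0.5, 0.9]
grip_width: 1.002
grasp_force: 0.0
```

Run:
```python
from h import *
s=robot.sense(); print(s["clock"],s["qpos"].round(3),s["tool_pos"].round(4),R.from_quat(s["eef_rot"]).as_matrix().round(3).tolist())
```

```text
7.225 [-0.566  1.041  1.366  2.021  0.423 -0.242] [ 0.7273 -0.229   0.3436] [[-0.941, 0.316, 0.124], [0.339, 0.848, 0.407], [0.023, 0.425, -0.905]]
```

Request:
send_rows:
  moves:
    - {"xyz":[17,53,17],"roll":0}
    - {"xyz":[34,106,34],"roll":0}
    - {"xyz":[51,160,51],"roll":0}
    - {"xyz":[69,211,68],"roll":0}

```text
clock: 7.72
tool_pos: [0.737, -0.0022, 0.3743]
eef_rot: [0.17, 0.961, 0.216, 0.027]
force: [0.7, 0.6, -0.1]
grip_width: 0.998
grasp_force: 0.0
```

Request:
send_rows:
  moves:
    - {"xyz":[-280,95,37],"roll":0}
    - {"xyz":[-280,95,37],"roll":0}
    - {"xyz":[-280,95,37],"roll":0}

```text
clock: 8.1
tool_pos: [0.7626, -0.0126, 0.3866]
eef_rot: [0.161, 0.959, 0.235, -0.005]
force: [-58.7, 21.4, 48.7]
grip_width: 1.002
grasp_force: 0.0
```

Request:
send_rows:
  moves:
    - {"xyz":[-280,135,-50],"roll":0}
    - {"xyz":[-280,135,-50],"roll":0}

```text
clock: 8.35
tool_pos: [0.7627, -0.0087, 0.4007]
eef_rot: [0.164, 0.956, 0.242, 0.003]
force: [0.2, 0.8, 0.7]
grip_width: 0.999
grasp_force: 0.0
```

Request:
send_rows:
  moves:
    - {"xyz":[-280,135,-50],"roll":0}
    - {"xyz":[-280,135,-50],"roll":0}

```text
clock: 8.6
tool_pos: [0.7632, -0.0038, 0.4106]
eef_rot: [0.164, 0.954, 0.25, 0.009]
force: [-0.4, -0.1, 0.7]
grip_width: 1.0
grasp_force: 0.0
```

```bash
cat > s.py <<'E'
from h import *
s=robot.sense(); M=R.from_quat(s["eef_rot"]).as_matrix()
print(s["clock"],s["qpos"].round(3),s["tool_pos"].round(4),s["force"].round(1),M.round(3).tolist(),"tilt",np.degrees(np.arccos(-M[2,2])).round(1),"az",np.degrees(np.arctan2(M[1,2],M[0,2])).round(1))
E
python3 s.py
```

```text
8.6 [-0.295  0.964  1.366  2.022  0.503  0.034] [ 0.7632 -0.0038  0.4106] [-0.4 -0.1  0.7] [[-0.946, 0.309, 0.099], [0.318, 0.821, 0.473], [0.065, 0.479, -0.875]] tilt 28.9 az 78.2
```

Request:
send_rows:
  moves:
    - {"xyz":[-156,183,-254],"roll":0}
    - {"xyz":[-156,183,-254],"roll":0}
    - {"xyz":[-156,183,-254],"roll":0}

```text
clock: 8.98
tool_pos: [0.7529, 0.0163, 0.4729]
eef_rot: [0.172, 0.951, 0.253, 0.041]
force: [0.6, -0.7, -0.4]
grip_width: 1.003
grasp_force: 0.0
```

Request:
send_rows:
  moves:
    - {"xyz":[-156,183,-254],"roll":0}
    - {"xyz":[-156,183,-254],"roll":0}
    - {"xyz":[-156,183,-254],"roll":0}

```text
clock: 9.35
tool_pos: [0.7382, 0.0317, 0.5306]
eef_rot: [0.179, 0.947, 0.258, 0.071]
force: [-0.3, -0.0, -0.2]
grip_width: 0.997
grasp_force: 0.0
```

```bash
python3 s.py
python3 - <<'E'
from h import *
for n in("scene","top"):
    d=grab(n); cv2.imwrite(f"pics/{n}1.png",d["bgr"])
E
```

```text
9.35 [-0.268  0.803  1.366  2.021  0.532  0.137] [0.7382 0.0317 0.5306] [-0.3 -0.  -0.2] [[-0.925, 0.303, 0.227], [0.376, 0.802, 0.463], [-0.042, 0.514, -0.857]] tilt 31.1 az 63.9
```

View pics/scene1.png

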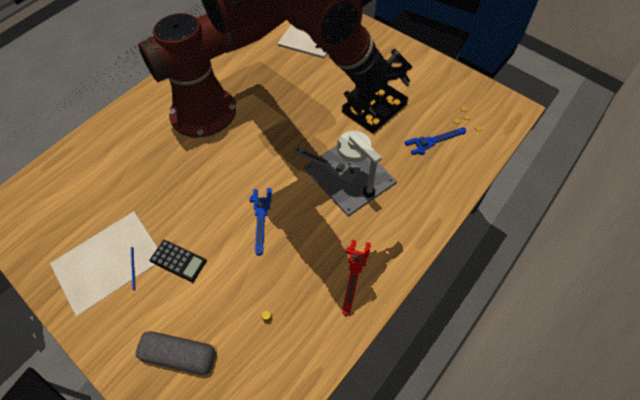

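Request:
send_rows:
  moves:
    - {"xyz":[-14,-53,-31],"roll":0}
    - {"xyz":[-28,-106,-62],"roll":0}
    - {"xyz":[-42,-159,-93],"roll":0}
    - {"xyz":[-56,-212,-124],"roll":0}
    - {"xyz":[-70,-264,-155],"roll":0}

```text
clock: 10.07
tool_pos: [0.7297, -0.1978, 0.4693]
eef_rot: [0.191, 0.945, 0.244, 0.107]
force: [-0.4, -0.6, 0.0]
grip_width: 1.0
grasp_force: 0.0
```

Request:
send_rows:
  moves:
    - {"xyz":[-162,134,-262],"roll":0}
    - {"xyz":[-162,134,-262],"roll":0}
    - {"xyz":[-162,134,-262],"roll":0}

```text
clock: 10.45
tool_pos: [0.7179, -0.1766, 0.5365]
eef_rot: [0.198, 0.94, 0.239, 0.142]
force: [-0.5, 0.2, 0.3]
grip_width: 0.998
grasp_force: 0.0
```

Request:
send_rows:
  moves:
    - {"xyz":[-162,134,-262],"roll":0}
    - {"xyz":[-162,134,-262],"roll":0}
    - {"xyz":[-162,134,-262],"roll":0}

```text
clock: 10.82
tool_pos: [0.7009, -0.1595, 0.5963]
eef_rot: [0.206, 0.933, 0.235, 0.176]
force: [0.6, 0.3, -0.0]
grip_width: 1.001
grasp_force: 0.0
```

```bash
python3 s.py
```

```text
10.825 [-0.556  0.716  1.365  2.021  0.566 -0.064] [ 0.7009 -0.1595  0.5963] [ 0.6  0.3 -0. ] [[-0.853, 0.302, 0.425], [0.467, 0.804, 0.367], [-0.231, 0.512, -0.827]] tilt 34.2 az 40.8
```

Request:
send_rows:
  moves:
    - {"xyz":[-12,-52,-30],"roll":0}
    - {"xyz":[-24,-105,-60],"roll":0}
    - {"xyz":[-36,-155,-87],"roll":0}
    - {"xyz":[-48,-200,-112],"roll":0}

```text
clock: 11.32
tool_pos: [0.6576, -0.3403, 0.549]
eef_rot: [0.217, 0.929, 0.218, 0.207]
force: [0.4, -0.9, -0.8]
grip_width: 1.002
grasp_force: 0.0
```

Request:
send_rows:
  moves:
    - {"xyz":[-163,121,-242],"roll":0}
    - {"xyz":[-163,121,-242],"roll":0}
    - {"xyz":[-163,121,-242],"roll":0}

```text
clock: 11.7
tool_pos: [0.6456, -0.3076, 0.6179]
eef_rot: [0.224, 0.921, 0.207, 0.24]
force: [0.5, 0.6, -0.3]
grip_width: 0.995
grasp_force: 0.0
```

```bash
python3 s.py
```

```text
11.7 [-0.796  0.695  1.366  2.021  0.612 -0.249] [ 0.6456 -0.3076  0.6179] [ 0.5  0.6 -0.3] [[-0.784, 0.314, 0.536], [0.513, 0.814, 0.274], [-0.35, 0.489, -0.799]] tilt 37.0 az 27.1
```

Request:
send_rows:
  moves:
    - {"xyz":[-196,110,-223],"roll":0}
    - {"xyz":[-196,110,-223],"roll":0}
    - {"xyz":[-196,110,-223],"roll":0}

```text
clock: 12.08
tool_pos: [0.6291, -0.2864, 0.6707]
eef_rot: [0.231, 0.913, 0.2, 0.27]
force: [-0.0, 0.1, -0.5]
grip_width: 1.002
grasp_force: 0.0
```

Request:
send_rows:
  moves:
    - {"xyz":[-200,100,-220],"roll":0}
    - {"xyz":[-200,100,-220],"roll":0}
    - {"xyz":[-200,100,-220],"roll":0}

```text
clock: 12.45
tool_pos: [0.6095, -0.2709, 0.7169]
eef_rot: [0.237, 0.903, 0.195, 0.299]
force: [0.0, -0.1, -0.5]
grip_width: 1.004
grasp_force: 0.0
```

```bash
python3 s.py
```

```text
12.45 [-0.811  0.551  1.366  2.021  0.648 -0.174] [ 0.6095 -0.2709  0.7169] [ 0.  -0.1 -0.5] [[-0.708, 0.312, 0.633], [0.545, 0.812, 0.21], [-0.448, 0.494, -0.745]] tilt 41.8 az 18.3
```

Request:
send_rows:
  moves:
    - {"xyz":[-200,60,-220],"roll":0}
    - {"xyz":[-200,60,-220],"roll":0}
    - {"xyz":[-200,60,-220],"roll":0}
  hand: 1

```text
clock: 12.82
tool_pos: [0.5864, -0.2728, 0.7539]
eef_rot: [0.243, 0.893, 0.188, 0.33]
force: [-0.5, -0.2, -0.5]
grip_width: 0.38
grasp_force: 0.0
```

Request:
send_rows:
  moves:
    - {"xyz":[42,-9,22],"roll":-0.17}
    - {"xyz":[84,-18,45],"roll":-0.34}
    - {"xyz":[126,-27,68],"roll":-0.51}
    - {"xyz":[168,-36,90],"roll":-0.68}
    - {"xyz":[209,-46,113],"roll":-0.84}

```text
clock: 13.45
tool_pos: [0.5325, -0.2013, 0.6045]
eef_rot: [-0.031, 0.925, 0.083, 0.37]
force: [0.4, -1.4, 1.5]
grip_width: -0.002
grasp_force: 0.0
```

```bash
python3 s.py
cat >> h.py <<'E'
C=np.array([.5653,.1065,.037])
def go(target):  # world TCP target -> tool shift mm
    s=robot.sense(); M=R.from_quat(s["eef_rot"]).as_matrix(); return (M.T@(np.array(target)-s["tool_pos"])*1000).round(1)
E
python3 - <<'E'
from h import *
s=robot.sense(); M=R.from_quat(s["eef_rot"]).as_matrix(); z=M[:,2]
t=C-.222*z; print(t, go(t), "roll fix",np.arctan2(M[2,1],M[2,0]))
E
```

```text
13.45 [-0.838 -0.024  0.137  1.305  0.673 -0.754] [ 0.5325 -0.2013  0.6045] [ 0.4 -1.4  1.5] [[-0.724, -0.119, 0.679], [0.004, 0.984, 0.176], [-0.69, 0.13, -0.712]] tilt 44.6 az 14.6
[0.414461   0.0673311  0.19510564] [368.9 225.1 258.8] roll fix 2.9547236889593926
```

Request:
send_rows:
  moves:
    - {"xyz":[42,26,29],"roll":0}
    - {"xyz":[84,51,59],"roll":0}
    - {"xyz":[126,77,88],"roll":0}
    - {"xyz":[168,103,118],"roll":0}
    - {"xyz":[205,125,144],"roll":0}

```text
clock: 14.08
tool_pos: [0.4667, -0.0502, 0.3769]
eef_rot: [-0.028, 0.925, 0.084, 0.369]
force: [0.8, -0.5, 0.1]
grip_width: -0.005
grasp_force: 0.0
```

Request:
send_rows:
  moves:
    - {"xyz":[41,25,29],"roll":-0.05}
    - {"xyz":[82,50,58],"roll":-0.1}
    - {"xyz":[123,75,86],"roll":-0.15}
    - {"xyz":[164,100,115],"roll":-0.19}
    - {"xyz":[164,100,115],"roll":-0.19}

```text
clock: 14.7
tool_pos: [0.4106, 0.0718, 0.1927]
eef_rot: [-0.117, 0.919, 0.051, 0.372]
force: [0.1, -0.0, 0.2]
grip_width: -0.002
grasp_force: 0.0
```

```bash
python3 s.py
python3 - <<'E'
from h import *
s=robot.sense(); M=R.from_quat(s["eef_rot"]).as_matrix(); z=M[:,2];x=M[:,0]
t=C-.122*z-.011*x; print(t, go(t),(M.T@[.9803,.1977,0]).round(3),(M.T@[0,0,1]).round(3))
out=[]
for n,r in(("scene",(270,90,150,120)),("top",(230,130,130,150))):
    d=grab(n); X,Y,w,h=r; c=cv2.resize(d["bgr"][Y:Y+h,X:X+w],(390,int(h*390/w)),interpolation=cv2.INTER_CUBIC); out.append(c)
    print(n,proj(d,[s["tool_pos"]+.022*z,C]))
H=max(o.shape[0] for o in out); cv2.imwrite("pics/c1.png",np.hstack([cv2.copyMakeBorder(o,0,H-o.shape[0],0,5,0) for o in out]))
E
```

```text
14.7 [-0.275 -0.296 -1.266 -0.094  0.365 -0.396] [0.4106 0.0718 0.1927] [ 0.1 -0.   0.2] [[-0.695, -0.254, 0.672], [-0.178, 0.967, 0.181], [-0.696, 0.007, -0.718]] tilt 44.1 az 15.1
[0.4909266  0.08635733 0.13222537] [-16.3  -6.7 100. ] [-0.717 -0.057  0.695] [-0.696  0.007 -0.718]
scene [[299.33432804 121.90449846]
 [339.52688944 165.43886803]]
top [[290.87071048 246.56394924]
 [283.17259797 199.66564566]]
```

View pics/c1.png

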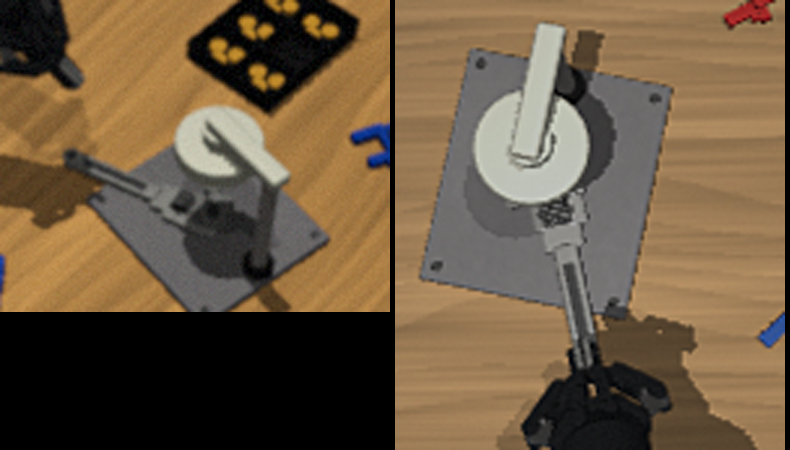

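The view shows the closed tip at top px ≈ (293,250) above the handle end, pointing at the worm (283,200), with nothing disturbed. Next I go forward to just above the back of the worm.

```bash
cat >> h.py <<'E'
U=np.array([.9803,.1977,0])
def edge(a,dz):
    "shift to bring the tip's lower edge to a mm past the worm axis along U, dz mm over its top"
    M=R.from_quat(robot.sense()["eef_rot"]).as_matrix(); return go(C+U*a/1e3+np.array([0,0,dz/1e3])-.022*M[:,2]-.011*M[:,0])
def where():
    s=robot.sense(); M=R.from_quat(s["eef_rot"]).as_matrix(); e=s["tool_pos"]+.022*M[:,2]+.011*M[:,0]-C
    print("along %.1f lat %.1f dz %.1f"%(U@e*1e3,(U[0]*e[1]-U[1]*e[0])*1e3,e[2]*1e3),"F",s["force"].round(1),"t",s["clock"],s["qpos"].round(2),"U",(M.T@U).round(3),"up",(M.T@[0,0,1]).round(3))
E
python3 -c "
from h import *
print(edge(-20,20),edge(-7,5))"
```

```text
[ -8.3  -0.7 172.6] [ -7.   -1.5 192.4]
```

Request:
send_rows:
  moves:
    - {"xyz":[-4,0,50],"roll":0}
    - {"xyz":[-8,-1,100],"roll":0}
    - {"xyz":[-8,-1,145],"roll":0}
    - {"xyz":[-8,-1,172],"roll":0}

```text
clock: 15.3
tool_pos: [0.5419, 0.0987, 0.08]
eef_rot: [-0.116, 0.918, 0.048, 0.377]
force: [0.4, -0.5, 1.2]
grip_width: 0.001
grasp_force: 0.0
```

Request:
send_rows:
  moves:
    - {"xyz":[0,0,10],"roll":0}
    - {"xyz":[1,-1,19],"roll":0}
    - {"xyz":[1,-1,19],"roll":0}

```text
clock: 15.68
tool_pos: [0.5511, 0.1013, 0.0673]
eef_rot: [-0.116, 0.918, 0.049, 0.377]
force: [-0.8, -0.5, 0.1]
grip_width: 0.0
grasp_force: 0.0
```

Run:
```python
from h import *
where()
out=[]
for n,r in(("scene",(300,110,100,80)),("top",(250,160,80,80))):
    d=grab(n); X,Y,w,h=r; c=cv2.resize(d["bgr"][Y:Y+h,X:X+w],(390,int(h*390/w)),interpolation=cv2.INTER_CUBIC); out.append(cv2.convertScaleAbs(c,alpha=1.6))
H=max(o.shape[0] for o in out); cv2.imwrite("pics/c2.png",np.hstack([cv2.copyMakeBorder(o,0,H-o.shape[0],0,5,0) for o in out]))
```

```text
along -7.3 lat -1.8 dz 6.9 F [-0.8 -0.5  0.1] t 15.675 [-0.07  0.45 -1.18 -0.81  0.23 -0.23] U [-0.711 -0.053  0.702] up [-0.703  0.002 -0.712]
```

View pics/c2.png

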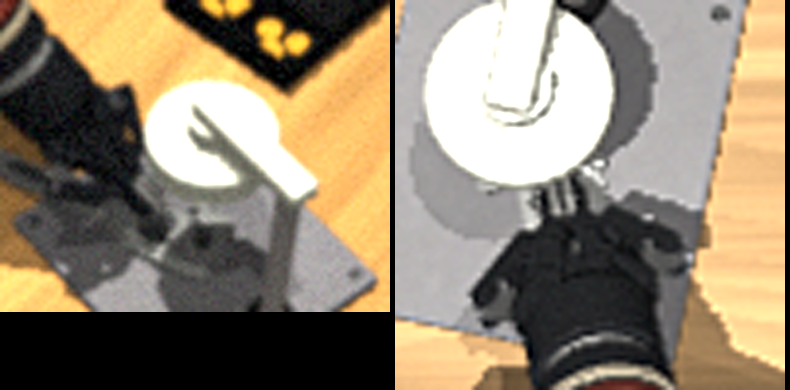

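The tip is right above the worm (top crop about (560,195)), clear of the disc. I descend gently to find contact.

Request:
send_rows:
  moves:
    - {"xyz":[2.1,0,2.1],"roll":0}
    - {"xyz":[4.2,0,4.3],"roll":0}

```text
clock: 16.02
tool_pos: [0.5506, 0.1018, 0.0609]
eef_rot: [-0.116, 0.918, 0.049, 0.376]
force: [0.1, 0.5, -0.5]
grip_width: -0.0
grasp_force: 0.0
```

Request:
send_rows:
  moves:
    - {"xyz":[1.4,0,1.4],"roll":0}
    - {"xyz":[1.4,0,1.4],"roll":0}

```text
clock: 16.27
tool_pos: [0.5503, 0.1019, 0.0582]
eef_rot: [-0.116, 0.918, 0.049, 0.376]
force: [-0.9, 0.5, 0.7]
grip_width: 0.002
grasp_force: 0.0
```

Request:
send_rows:
  moves:
    - {"xyz":[1.4,0,1.4],"roll":0}
    - {"xyz":[1.4,0,1.4],"roll":0}

```text
clock: 16.52
tool_pos: [0.5509, 0.102, 0.057]
eef_rot: [-0.116, 0.918, 0.049, 0.377]
force: [-3.3, -0.2, 7.0]
grip_width: 0.002
grasp_force: 3.8
```

```bash
python3 -c "
from h import *
where()"
```

```text
along -7.4 lat -1.1 dz -3.4 F [-3.3 -0.2  7. ] t 16.525 [-0.07  0.49 -1.18 -0.85  0.23 -0.23] U [-0.711 -0.054  0.702] up [-0.703  0.002 -0.711]
```

Request:
send_rows:
  moves:
    - {"xyz":[-3.3,-0.2,1.0],"roll":0}
    - {"xyz":[-6.4,-0.3,2.7],"roll":0}

```text
clock: 16.77
tool_pos: [0.557, 0.1032, 0.0591]
eef_rot: [-0.116, 0.918, 0.049, 0.376]
force: [0.3, -0.6, -0.4]
grip_width: -0.002
grasp_force: 0.0
```

Request:
send_rows:
  moves:
    - {"xyz":[-2.4,-0.2,2.8],"roll":0}
    - {"xyz":[-3.6,-0.3,6.2],"roll":0}
    - {"xyz":[-3.8,-0.4,8.0],"roll":0}

```text
clock: 17.15
tool_pos: [0.5658, 0.105, 0.0565]
eef_rot: [-0.116, 0.918, 0.049, 0.377]
force: [-1.6, -0.1, 7.5]
grip_width: 0.003
grasp_force: 2.6
```

```bash
python3 -c "
from h import *
where()"
```

```text
along 7.8 lat -1.1 dz -3.9 F [-1.6 -0.1  7.5] t 17.15 [-0.06  0.49 -1.15 -0.82  0.22 -0.22] U [-0.71  -0.054  0.702] up [-0.703  0.002 -0.711]
```

Request:
send_rows:
  moves:
    - {"xyz":[-5.6,0,-5.7],"roll":0}
    - {"xyz":[0.6,0.5,-12],"roll":0}
    - {"xyz":[6.8,0.9,-18],"roll":0}
    - {"xyz":[10.5,0.9,-14.2],"roll":0}
    - {"xyz":[10.5,0.9,-14.2],"roll":0}

```text
clock: 17.77
tool_pos: [0.5476, 0.1013, 0.0581]
eef_rot: [-0.116, 0.918, 0.049, 0.376]
force: [0.6, 0.0, -0.7]
grip_width: -0.003
grasp_force: 0.0
```

```bash
python3 -c "
from h import *
where()"
```

```text
along -10.9 lat -1.1 dz -2.3 F [ 0.6  0.  -0.7] t 17.775 [-0.07  0.48 -1.19 -0.85  0.23 -0.23] U [-0.712 -0.053  0.7  ] up [-0.701  0.002 -0.713]
```

Request:
send_rows:
  moves:
    - {"xyz":[0.4,-0.1,2.5],"roll":0}
    - {"xyz":[0.8,-0.2,5],"roll":0}

```text
clock: 18.02
tool_pos: [0.5513, 0.102, 0.0553]
eef_rot: [-0.116, 0.918, 0.049, 0.377]
force: [-16.0, -3.9, 28.2]
grip_width: -0.0
grasp_force: 17.0
```

Request:
send_rows:
  moves:
    - {"xyz":[-4,-0.1,0.4],"roll":0}

```text
clock: 18.15
tool_pos: [0.5535, 0.1026, 0.0571]
eef_rot: [-0.116, 0.918, 0.049, 0.376]
force: [-6.4, -3.3, 5.1]
grip_width: -0.002
grasp_force: 3.3
```

Request:
send_rows:
  moves:
    - {"xyz":[-3.4,-0.2,1.8],"roll":0}

```text
clock: 18.27
tool_pos: [0.5572, 0.1033, 0.0583]
eef_rot: [-0.116, 0.918, 0.049, 0.376]
force: [-3.1, -2.0, 2.0]
grip_width: -0.0
grasp_force: 1.3
```

Request:
send_rows:
  moves:
    - {"xyz":[-2.5,-0.2,2.8],"roll":0}

```text
clock: 18.4
tool_pos: [0.5613, 0.1042, 0.0582]
eef_rot: [-0.116, 0.918, 0.049, 0.376]
force: [-4.0, -0.5, 5.8]
grip_width: 0.002
grasp_force: 2.6
```

Request:
send_rows:
  moves:
    - {"xyz":[-1.4,-0.2,3.6],"roll":0}
    - {"xyz":[-1.4,-0.2,3.6],"roll":0}

```text
clock: 18.65
tool_pos: [0.5657, 0.105, 0.057]
eef_rot: [-0.116, 0.918, 0.049, 0.377]
force: [0.3, 0.1, 5.2]
grip_width: -0.001
grasp_force: 2.3
```

```bash
python3 -c "
from h import *
where()
d=grab('scene'); cv2.imwrite('pics/c3.png',cv2.resize(cv2.convertScaleAbs(d['bgr'][130:200,300:400],alpha=1.8),None,fx=6,fy=6,interpolation=cv2.INTER_CUBIC))"
```

```text
along 7.7 lat -1.1 dz -3.4 F [0.3 0.1 5.2] t 18.65 [-0.06  0.49 -1.15 -0.82  0.22 -0.23] U [-0.71  -0.054  0.702] up [-0.703  0.002 -0.711]
```

View pics/c3.png

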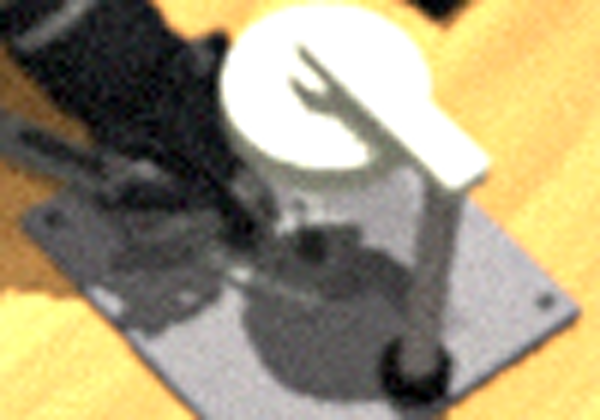

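The crop shows the closed fingertip on the worm at about (245,235), with the nut and stud at (315,240) and everything else in place. I repeat the stroke with a softer entry and a slightly deeper middle.

Request:
send_rows:
  moves:
    - {"xyz":[-4.2,0,-4.3],"roll":0}
    - {"xyz":[1,0.4,-11],"roll":0}
    - {"xyz":[7.7,0.9,-16.5],"roll":0}
    - {"xyz":[10.5,0.9,-13.6],"roll":0}

```text
clock: 19.2
tool_pos: [0.5467, 0.1013, 0.0584]
eef_rot: [-0.116, 0.918, 0.049, 0.376]
force: [-0.6, -0.2, 0.8]
grip_width: 0.001
grasp_force: 0.0
```

Request:
send_rows:
  moves:
    - {"xyz":[0.2,-0.1,2.2],"roll":0}
    - {"xyz":[0.3,-0.2,4.4],"roll":0}

```text
clock: 19.45
tool_pos: [0.5508, 0.102, 0.0554]
eef_rot: [-0.116, 0.918, 0.049, 0.376]
force: [-13.8, -3.8, 19.0]
grip_width: -0.003
grasp_force: 11.6
```

Request:
send_rows:
  moves:
    - {"xyz":[-3.2,-0.1,1.2],"roll":0}

```text
clock: 19.58
tool_pos: [0.5533, 0.1025, 0.0567]
eef_rot: [-0.116, 0.918, 0.049, 0.376]
force: [-8.2, -3.2, 11.2]
grip_width: 0.001
grasp_force: 6.9
```

Request:
send_rows:
  moves:
    - {"xyz":[-3.3,-0.2,1.8],"roll":0}

```text
clock: 19.7
tool_pos: [0.5574, 0.1033, 0.0582]
eef_rot: [-0.116, 0.918, 0.049, 0.376]
force: [-3.7, -2.1, 4.9]
grip_width: -0.0
grasp_force: 2.5
```

Request:
send_rows:
  moves:
    - {"xyz":[-2.5,-0.2,2.8],"roll":0}

```text
clock: 19.82
tool_pos: [0.5615, 0.1041, 0.0581]
eef_rot: [-0.116, 0.918, 0.049, 0.377]
force: [-3.6, -0.4, 6.8]
grip_width: 0.002
grasp_force: 3.2
```

Request:
send_rows:
  moves:
    - {"xyz":[-1.6,-0.2,3.3],"roll":0}
    - {"xyz":[-1.6,-0.2,3.3],"roll":0}

```text
clock: 20.08
tool_pos: [0.5656, 0.1049, 0.0571]
eef_rot: [-0.116, 0.918, 0.049, 0.377]
force: [0.0, 1.2, 6.0]
grip_width: 0.003
grasp_force: 2.5
```

```bash
python3 -c "
from h import *
where()"
```

```text
along 7.6 lat -1.2 dz -3.3 F [0.  1.2 6. ] t 20.075 [-0.06  0.49 -1.15 -0.82  0.22 -0.23] U [-0.71  -0.054  0.702] up [-0.703  0.002 -0.711]
```

Request:
send_rows:
  moves:
    - {"xyz":[-4.2,0,-4.3],"roll":0}
    - {"xyz":[1,0.4,-11],"roll":0}
    - {"xyz":[7.5,0.9,-16.4],"roll":0}
    - {"xyz":[10.3,0.9,-13.5],"roll":0}

```text
clock: 20.58
tool_pos: [0.5468, 0.1013, 0.0585]
eef_rot: [-0.116, 0.918, 0.049, 0.376]
force: [-0.4, -0.2, 0.3]
grip_width: -0.002
grasp_force: 0.0
```

Request:
send_rows:
  moves:
    - {"xyz":[0.2,-0.1,2.2],"roll":0}
    - {"xyz":[0.3,-0.2,4.4],"roll":0}

```text
clock: 20.82
tool_pos: [0.5508, 0.1019, 0.0553]
eef_rot: [-0.116, 0.918, 0.049, 0.376]
force: [-12.2, -2.9, 17.9]
grip_width: -0.003
grasp_force: 11.6
```

Request:
send_rows:
  moves:
    - {"xyz":[-2.9,-0.1,1.5],"roll":0}

```text
clock: 20.95
tool_pos: [0.5535, 0.1025, 0.0565]
eef_rot: [-0.116, 0.918, 0.049, 0.376]
force: [-12.7, -2.9, 16.0]
grip_width: 0.003
grasp_force: 9.7
```

Request:
send_rows:
  moves:
    - {"xyz":[-3.0,-0.2,2.1],"roll":0}

```text
clock: 21.08
tool_pos: [0.558, 0.1034, 0.058]
eef_rot: [-0.116, 0.918, 0.049, 0.377]
force: [-5.2, -0.4, 9.5]
grip_width: -0.002
grasp_force: 5.0
```

Request:
send_rows:
  moves:
    - {"xyz":[-2.5,-0.2,2.8],"roll":0}

```text
clock: 21.2
tool_pos: [0.5622, 0.1043, 0.0579]
eef_rot: [-0.116, 0.917, 0.049, 0.377]
force: [-2.0, -1.0, 8.3]
grip_width: -0.0
grasp_force: 4.1
```

Request:
send_rows:
  moves:
    - {"xyz":[-1.6,-0.2,3.3],"roll":0}
    - {"xyz":[-1.6,-0.2,3.3],"roll":0}

```text
clock: 21.45
tool_pos: [0.5661, 0.105, 0.0567]
eef_rot: [-0.117, 0.917, 0.049, 0.378]
force: [-0.4, 0.1, 7.1]
grip_width: 0.002
grasp_force: 3.2
```

```bash
python3 -c "
from h import *
where()"
```

```text
along 8.2 lat -1.2 dz -3.6 F [-0.4  0.1  7.1] t 21.45 [-0.06  0.49 -1.15 -0.83  0.22 -0.23] U [-0.709 -0.054  0.703] up [-0.704  0.002 -0.71 ]
```

Request:
send_rows:
  moves:
    - {"xyz":[-4.2,0,-4.3],"roll":0}
    - {"xyz":[1,0.4,-11],"roll":0}
    - {"xyz":[6.9,0.9,-17],"roll":0}
    - {"xyz":[9.7,0.9,-14.1],"roll":0}

```text
clock: 21.95
tool_pos: [0.5468, 0.1013, 0.0585]
eef_rot: [-0.116, 0.918, 0.049, 0.376]
force: [0.4, 0.5, 0.5]
grip_width: 0.001
grasp_force: 0.0
```

Request:
send_rows:
  moves:
    - {"xyz":[0.2,-0.1,2.2],"roll":0}
    - {"xyz":[0.3,-0.2,4.4],"roll":0}

```text
clock: 22.2
tool_pos: [0.5509, 0.1019, 0.0553]
eef_rot: [-0.116, 0.918, 0.049, 0.376]
force: [-13.0, -3.6, 18.5]
grip_width: 0.001
grasp_force: 11.6
```

Request:
send_rows:
  moves:
    - {"xyz":[-2.9,-0.1,1.5],"roll":0}

```text
clock: 22.32
tool_pos: [0.5534, 0.1026, 0.0565]
eef_rot: [-0.116, 0.918, 0.049, 0.376]
force: [-11.2, -2.9, 16.1]
grip_width: 0.0
grasp_force: 9.7
```

Request:
send_rows:
  moves:
    - {"xyz":[-3.0,-0.2,2.1],"roll":0}

```text
clock: 22.45
tool_pos: [0.5576, 0.1036, 0.0578]
eef_rot: [-0.116, 0.918, 0.049, 0.377]
force: [-7.0, -0.6, 14.1]
grip_width: 0.004
grasp_force: 7.0
```

Request:
send_rows:
  moves:
    - {"xyz":[-2.5,-0.2,2.8],"roll":0}

```text
clock: 22.58
tool_pos: [0.5615, 0.1046, 0.0578]
eef_rot: [-0.117, 0.917, 0.049, 0.377]
force: [-11.0, -0.1, 16.2]
grip_width: -0.001
grasp_force: 8.5
```

Request:
send_rows:
  moves:
    - {"xyz":[-1.6,-0.2,3.3],"roll":0}
    - {"xyz":[-1.6,-0.2,3.3],"roll":0}

```text
clock: 22.82
tool_pos: [0.5658, 0.1052, 0.0568]
eef_rot: [-0.117, 0.917, 0.049, 0.378]
force: [-4.0, 0.4, 9.8]
grip_width: -0.004
grasp_force: 4.1
```

```bash
python3 -c "
from h import *
where()"
```

```text
along 7.9 lat -0.9 dz -3.5 F [-4.   0.4  9.8] t 22.825 [-0.06  0.49 -1.15 -0.83  0.22 -0.23] U [-0.709 -0.055  0.703] up [-0.704  0.002 -0.71 ]
```

Request:
send_rows:
  moves:
    - {"xyz":[-4.2,0,-4.3],"roll":0}
    - {"xyz":[1,0.4,-11],"roll":0}
    - {"xyz":[6.9,0.9,-17],"roll":0}
    - {"xyz":[9.7,0.9,-14.1],"roll":0}

```text
clock: 23.32
tool_pos: [0.5469, 0.1013, 0.0585]
eef_rot: [-0.116, 0.918, 0.049, 0.376]
force: [0.3, 0.2, -0.5]
grip_width: 0.001
grasp_force: 0.0
```

Request:
send_rows:
  moves:
    - {"xyz":[0.2,-0.1,2.2],"roll":0}
    - {"xyz":[0.3,-0.2,4.2],"roll":0}

```text
clock: 23.58
tool_pos: [0.5507, 0.1019, 0.0554]
eef_rot: [-0.116, 0.918, 0.049, 0.376]
force: [-10.6, -2.6, 14.1]
grip_width: -0.001
grasp_force: 8.7
```

Request:
send_rows:
  moves:
    - {"xyz":[-2.9,-0.1,1.5],"roll":0}

```text
clock: 23.7
tool_pos: [0.553, 0.1025, 0.0564]
eef_rot: [-0.116, 0.918, 0.049, 0.376]
force: [-14.9, -4.0, 14.2]
grip_width: 0.004
grasp_force: 9.9
```

Request:
send_rows:
  moves:
    - {"xyz":[-3.0,-0.2,2.1],"roll":0}

```text
clock: 23.82
tool_pos: [0.556, 0.1032, 0.0571]
eef_rot: [-0.116, 0.918, 0.049, 0.376]
force: [-19.1, -6.7, 25.6]
grip_width: 0.001
grasp_force: 14.4
```

Request:
send_rows:
  moves:
    - {"xyz":[-2.5,-0.2,2.8],"roll":0}

```text
clock: 23.95
tool_pos: [0.5603, 0.1041, 0.0577]
eef_rot: [-0.116, 0.918, 0.049, 0.377]
force: [-19.8, -4.9, 28.5]
grip_width: -0.001
grasp_force: 13.8
```

Request:
send_rows:
  moves:
    - {"xyz":[-1.6,-0.2,3.3],"roll":0}
    - {"xyz":[-1.6,-0.2,3.3],"roll":0}

```text
clock: 24.2
tool_pos: [0.5654, 0.105, 0.057]
eef_rot: [-0.117, 0.917, 0.049, 0.378]
force: [-4.9, 0.2, 12.1]
grip_width: -0.005
grasp_force: 4.8
```

```bash
python3 -c "
from h import *
where()"
```

```text
along 7.5 lat -1.1 dz -3.4 F [-4.9  0.2 12.1] t 24.2 [-0.06  0.49 -1.15 -0.83  0.22 -0.23] U [-0.709 -0.054  0.703] up [-0.704  0.002 -0.71 ]
```

The worm stalled: its rim force rose from about 4 N to about 20 N and held over a second stroke, so the jaws are snug. Next I retract and go round to the right (-y) side of the handle.

```bash
cat >> h.py <<'E'
NUT=np.array([.6063,.1147,0])
def tip(E):
    M=R.from_quat(robot.sense()["eef_rot"]).as_matrix(); return go(np.array(E)-.022*M[:,2]-.011*M[:,0])
def arc(th,r,off,z):
    b=np.radians(11.4-th); u=np.array([np.cos(b),np.sin(b),0]); v=np.array([-u[1],u[0],0]); return NUT-u*r-v*off+[0,0,z]
def hang():
    "handle bearing from the top view: line through nut and handle outline centre"
    d=grab("top"); return d
E
python3 - <<'E'
from h import *
print("retract", tip(C+U*.0075-0.0*U), "abv",tip(arc(0,.150,.045,.075)),"down",tip(arc(0,.150,.045,.016)))
E
```

```text
retract [-2.4  1.1 -2.3] abv [  54.6  -37.6 -112.4] down [ 96.1 -37.7 -70.5]
```

Request:
send_rows:
  moves:
    - {"xyz":[-4,0,-12],"roll":0}
    - {"xyz":[-4,0,-50],"roll":0}
    - {"xyz":[-4,0,-90],"roll":0}
    - {"xyz":[-4,0,-100],"roll":0}

```text
clock: 24.7
tool_pos: [0.4983, 0.0876, 0.1311]
eef_rot: [-0.116, 0.918, 0.049, 0.377]
force: [0.4, -0.9, -0.7]
grip_width: -0.0
grasp_force: 0.0
```

Run:
```python
from h import *
where(); print("abv",tip(arc(0,.150,.045,.075)),"down",tip(arc(0,.150,.045,.016)))
```

```text
along -61.8 lat -4.9 dz 70.7 F [ 0.4 -0.9 -0.7] t 24.7 [-0.13  0.15 -1.24 -0.56  0.27 -0.28] U [-0.711 -0.054  0.702] up [-0.703  0.002 -0.712]
abv [ 57.5 -37.7 -10.8] down [ 98.9 -37.8  31.1]
```

Request:
send_rows:
  moves:
    - {"xyz":[28,-19,-6],"roll":0}
    - {"xyz":[57,-38,-11],"roll":0}
    - {"xyz":[85,-38,17],"roll":0}
    - {"xyz":[99,-38,31],"roll":0}
    - {"xyz":[99,-38,31],"roll":0}

```text
clock: 25.32
tool_pos: [0.4902, 0.0325, 0.0459]
eef_rot: [-0.12, 0.924, 0.055, 0.359]
force: [0.0, -0.3, 0.0]
grip_width: -0.002
grasp_force: 0.0
```

Run:
```python
from h import *
where(); python=s=robot.sense(); M=R.from_quat(s["eef_rot"]).as_matrix()
e=s["tool_pos"]+.022*M[:,2]+.011*M[:,0]; print("tip",e.round(4),(M.T@(e-NUT)).round(3))
d=grab("top"); cv2.imwrite("pics/t2.png",cv2.resize(d["bgr"][130:270,220:340],None,fx=4,fy=4,interpolation=cv2.INTER_CUBIC))
for th in(0,3,15,30,40): print(th,tip(arc(th,.150,.027,.016)))
```

```text
along -81.5 lat -56.9 dz -14.8 F [ 0.  -0.3  0. ] t 25.325 [-0.33  0.47 -1.3  -0.84  0.4  -0.45] U [-0.735 -0.065  0.675] up [-0.677  0.016 -0.736]
tip [0.4967 0.0346 0.0222] [ 0.078 -0.048 -0.103]
0 [ 23.3  31.2 -11.2]
3 [ 23.9  39.1 -11.6]
15 [ 23.2  70.9 -10.2]
30 [ 15.5 109.2  -2.4]
40 [  6.4 132.5   6.5]
```

View pics/t2.png

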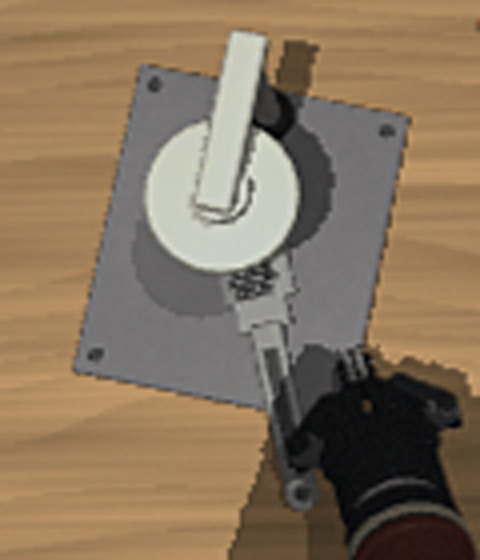

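The picture shows the tip at crop (355,360), right of the handle and about 123 mm from the nut, with the knuckle passing over the handle. I lower it and push left.

Request:
send_rows:
  moves:
    - {"xyz":[2,0,4],"roll":0}
    - {"xyz":[3.5,10,7],"roll":0}
    - {"xyz":[3.5,20,7],"roll":0}
    - {"xyz":[3.5,26,7],"roll":0}

```text
clock: 25.88
tool_pos: [0.4928, 0.0585, 0.0427]
eef_rot: [-0.121, 0.924, 0.056, 0.357]
force: [-1.0, -0.2, 0.5]
grip_width: 0.0
grasp_force: 0.0
```

Request:
send_rows:
  moves:
    - {"xyz":[0,4,0],"roll":0}
    - {"xyz":[0,8,0],"roll":0}

```text
clock: 26.12
tool_pos: [0.4925, 0.0654, 0.0431]
eef_rot: [-0.121, 0.925, 0.056, 0.356]
force: [0.4, -0.3, -0.0]
grip_width: -0.002
grasp_force: 0.0
```

Run:
```python
from h import *
where(); s=robot.sense(); M=R.from_quat(s["eef_rot"]).as_matrix()
e=s["tool_pos"]+.022*M[:,2]+.011*M[:,0]; print("tip",e.round(4))
for th in(5,15,25,35,45): print(th,tip(arc(th,.122,.027,.016)))
```

```text
along -72.9 lat -25.1 dz -17.5 F [ 0.4 -0.3 -0. ] t 26.125 [-0.22  0.48 -1.3  -0.88  0.33 -0.36] U [-0.739 -0.068  0.67 ] up [-0.672  0.017 -0.74 ]
tip [0.4988 0.0675 0.0195]
5 [ 8.8  9.3 -3.1]
15 [ 8.7 31.1 -2.5]
25 [ 5.7 52.4  0.7]
35 [ 0.  72.7  6.3]
45 [-8.2 91.3 14.1]
```

Request:
send_rows:
  moves:
    - {"xyz":[0.2,0,4.6],"roll":0}
    - {"xyz":[0.2,0,4.6],"roll":0}

```text
clock: 26.38
tool_pos: [0.4956, 0.0658, 0.0392]
eef_rot: [-0.121, 0.925, 0.056, 0.356]
force: [0.2, -0.2, -0.8]
grip_width: 0.0
grasp_force: 0.0
```

Request:
send_rows:
  moves:
    - {"xyz":[0.3,5,0.1],"roll":0}
    - {"xyz":[0.3,5,0.1],"roll":0}

```text
clock: 26.62
tool_pos: [0.4938, 0.0709, 0.0392]
eef_rot: [-0.121, 0.925, 0.056, 0.356]
force: [0.0, 0.3, 0.1]
grip_width: 0.001
grasp_force: 0.2
```

Request:
send_rows:
  moves:
    - {"xyz":[0.3,5,0.1],"roll":0}
    - {"xyz":[0.3,5,0.1],"roll":0}

```text
clock: 26.88
tool_pos: [0.4936, 0.0757, 0.0396]
eef_rot: [-0.121, 0.925, 0.056, 0.356]
force: [-0.3, -1.3, 1.7]
grip_width: 0.001
grasp_force: 1.7
```

Run:
```python
from h import *
where(); s=robot.sense(); M=R.from_quat(s["eef_rot"]).as_matrix()
e=s["tool_pos"]+.022*M[:,2]+.011*M[:,0]; print("tip",e.round(4))
for th in(5,15,25,35,45): print(th,tip(arc(th,.120,.020,.016)))
```

```text
along -69.8 lat -15.2 dz -21.1 F [-0.3 -1.3  1.7] t 26.875 [-0.18  0.5  -1.3  -0.91  0.31 -0.33] U [-0.74  -0.068  0.669] up [-0.672  0.017 -0.741]
tip [0.4999 0.0778 0.0159]
5 [ 6.9  6.3 -6.3]
15 [ 5.9 27.5 -4.9]
25 [ 2.2 48.  -1.1]
35 [-4.1 67.3  5. ]
45 [-12.8  84.8  13.3]
```

Request:
send_rows:
  moves:
    - {"xyz":[0.4,6,-0.4],"roll":0}
    - {"xyz":[0.8,12,-0.7],"roll":0}
    - {"xyz":[1.2,18,-0.9],"roll":0}
    - {"xyz":[1.5,24,-1],"roll":0}
    - {"xyz":[1.5,28,-1],"roll":0}

```text
clock: 27.5
tool_pos: [0.49, 0.1028, 0.0412]
eef_rot: [-0.122, 0.926, 0.056, 0.353]
force: [0.0, -4.3, 0.1]
grip_width: 0.007
grasp_force: 1.6
```

```bash
cat >> h.py <<'E'
def hb():
    s=robot.sense(); M=R.from_quat(s["eef_rot"]).as_matrix(); e=s["tool_pos"]+.022*M[:,2]+.011*M[:,0]
    d=grab("top"); print("tip",e.round(4),"F",s["force"].round(1),s["clock"],s["qpos"].round(2))
    # handle end: outermost low-saturation pixels on an annulus of 185..212 mm about the nut at z .024
    best=[]
    for b in np.arange(135,205,.5):
        a=np.radians(b); P=NUT+np.c_[np.linspace(.175,.212,25)*np.cos(a),np.linspace(.175,.212,25)*np.sin(a),np.full(25,.024)]
        uv=proj(d,P).astype(np.float32); hs=cv2.cvtColor(d["bgr"],cv2.COLOR_BGR2HSV)
        px=cv2.remap(hs,uv[:,:1],uv[:,1:],1).reshape(-1,3); best.append((b,np.median(px[:,1]),np.median(px[:,2])))
    return d,np.array(best)
E
python3 - <<'E'
from h import *
d,b=hb(); print([(x,int(y),int(z)) for x,y,z in b[::4]])
cv2.imwrite("pics/t3.png",cv2.resize(d["bgr"][130:270,220:340],None,fx=4,fy=4,interpolation=cv2.INTER_CUBIC))
for th in(15,25,35,45): print(th,tip(arc(th,.115,.020,.016)))
E
```

```text
tip [0.4962 0.105  0.0175] F [ 0.  -4.3  0.1] 27.5 [-0.09  0.49 -1.3  -0.91  0.25 -0.26]
[(np.float64(135.0), 114, 178), (np.float64(137.0), 114, 170), (np.float64(139.0), 114, 156), (np.float64(141.0), 115, 154), (np.float64(143.0), 115, 157), (np.float64(145.0), 115, 157), (np.float64(147.0), 115, 158), (np.float64(149.0), 114, 160), (np.float64(151.0), 114, 162), (np.float64(153.0), 115, 164), (np.float64(155.0), 115, 164), (np.float64(157.0), 115, 165), (np.float64(159.0), 115, 166), (np.float64(161.0), 114, 165), (np.float64(163.0), 115, 165), (np.float64(165.0), 115, 163), (np.float64(167.0), 115, 67), (np.float64(169.0), 116, 72), (np.float64(171.0), 116, 87), (np.float64(173.0), 33, 60), (np.float64(175.0), 11, 32), (np.float64(177.0), 45, 13), (np.float64(179.0), 40, 16), (np.float64(181.0), 31, 16), (np.float64(183.0), 35, 16), (np.float64(185.0), 29, 16), (np.float64(187.0), 36, 18), (np.float64(189.0), 27, 21), (np.float64(191.0), 38, 19), (np.float64(193.0), 29, 18), (np.float64(195.0), 42, 17), (np.float64(197.0), 36, 16), (np.float64(199.0), 61, 13), (np.float64(201.0), 115, 84), (np.float64(203.0), 116, 96)]
15 [ 5.8 -1.7 -3.2]
25 [ 2.4 18.   0.4]
35 [-3.6 36.6  6.2]
45 [-11.9  53.4  14. ]
```

View pics/t3.png

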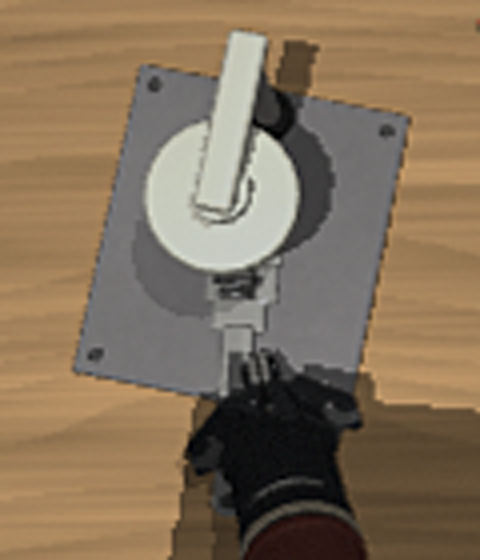

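The picture shows the handle now running from the head at (240,305) to its hole near (222,497), about 17° turned, following the finger as expected. I continue along the arc.

Request:
send_rows:
  moves:
    - {"xyz":[2.5,6,-1],"roll":0}
    - {"xyz":[2.5,12,-0.5],"roll":0}
    - {"xyz":[2.4,18,0.4],"roll":0}
    - {"xyz":[0.6,24,2],"roll":0}
    - {"xyz":[-1.4,30,4],"roll":0}

```text
clock: 28.18
tool_pos: [0.4857, 0.1329, 0.0396]
eef_rot: [-0.121, 0.926, 0.056, 0.352]
force: [0.0, -3.9, -0.5]
grip_width: 0.001
grasp_force: 1.6
```

Request:
send_rows:
  moves:
    - {"xyz":[-2.2,6,2.2],"roll":0}
    - {"xyz":[-2.2,6,2.2],"roll":0}

```text
clock: 28.42
tool_pos: [0.4867, 0.14, 0.0393]
eef_rot: [-0.122, 0.926, 0.057, 0.352]
force: [-0.2, -0.5, 0.1]
grip_width: -0.001
grasp_force: 0.5
```

Run:
```python
from h import *
d,b=hb(); print([(x,int(y),int(z)) for x,y,z in b[::2] if y<95])
for th in(35,40,45): print(th,tip(arc(th,.115,.0185,.016)))
c=cv2.resize(d["bgr"][170:270,230:330],None,fx=3.9,fy=3.9,interpolation=cv2.INTER_CUBIC)
e=grab("scene"); f=cv2.resize(e["bgr"][115:215,295:395],None,fx=3.9,fy=3.9,interpolation=cv2.INTER_CUBIC)
cv2.imwrite("pics/t4.png",cv2.convertScaleAbs(np.hstack([c,f]),alpha=1.5))
```

```text
tip [0.4928 0.1421 0.0155] F [-0.2 -0.5  0.1] 28.425 [ 0.03  0.5  -1.29 -0.94  0.17 -0.17]
[(np.float64(153.0), 53, 125), (np.float64(154.0), 7, 135), (np.float64(155.0), 15, 67), (np.float64(156.0), 13, 22), (np.float64(157.0), 15, 25), (np.float64(158.0), 14, 32), (np.float64(159.0), 9, 34), (np.float64(160.0), 58, 35), (np.float64(161.0), 89, 58), (np.float64(164.0), 85, 15), (np.float64(165.0), 76, 16), (np.float64(166.0), 40, 15), (np.float64(167.0), 42, 14), (np.float64(168.0), 36, 15), (np.float64(169.0), 33, 16), (np.float64(170.0), 27, 15), (np.float64(171.0), 25, 16), (np.float64(172.0), 30, 15), (np.float64(173.0), 34, 15), (np.float64(174.0), 31, 16), (np.float64(175.0), 29, 17), (np.float64(176.0), 38, 17), (np.float64(177.0), 40, 17), (np.float64(178.0), 38, 18), (np.float64(179.0), 33, 18), (np.float64(180.0), 32, 16), (np.float64(181.0), 45, 17), (np.float64(182.0), 44, 17), (np.float64(183.0), 44, 17), (np.float64(184.0), 43, 16), (np.float64(185.0), 41, 15), (np.float64(186.0), 39, 14), (np.float64(187.0), 63, 13)]
35 [-1.1  1.6  0.5]
40 [-5.  10.2  4.2]
45 [-9.6 18.3  8.4]
```

View pics/t4.png

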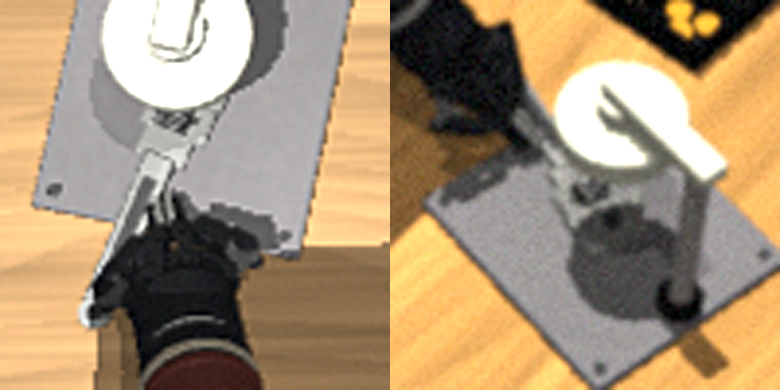

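The picture shows the handle at crop-left (90,310)→(150,160), bearing about 156.5°, so it has turned about 35°. I push the last 10°.

Request:
send_rows:
  moves:
    - {"xyz":[-3,6,2.3],"roll":0}
    - {"xyz":[-6,12,5],"roll":0}
    - {"xyz":[-9.2,17.6,8],"roll":0}
    - {"xyz":[-9.2,17.6,8],"roll":0}

```text
clock: 29.02
tool_pos: [0.4949, 0.1601, 0.0404]
eef_rot: [-0.122, 0.926, 0.056, 0.353]
force: [-0.5, -1.6, 1.0]
grip_width: -0.001
grasp_force: 0.6
```

Run:
```python
from h import *
d,b=hb(); print([(x,int(y),int(z)) for x,y,z in b if x<165 and y<108])
for th in(45,50): print(th,tip(arc(th,.115,.0185,.016)))
```

```text
tip [0.5011 0.1623 0.0167] F [-0.5 -1.6  1. ] 29.025 [ 0.1   0.5  -1.26 -0.91  0.13 -0.12]
[(np.float64(141.5), 106, 145), (np.float64(142.0), 68, 135), (np.float64(142.5), 22, 136), (np.float64(143.0), 6, 147), (np.float64(143.5), 5, 150), (np.float64(144.0), 5, 143), (np.float64(144.5), 4, 118), (np.float64(145.0), 4, 116), (np.float64(145.5), 7, 100), (np.float64(146.0), 7, 80), (np.float64(146.5), 7, 74), (np.float64(147.0), 8, 98), (np.float64(147.5), 11, 128), (np.float64(148.0), 17, 91), (np.float64(148.5), 22, 60), (np.float64(149.0), 31, 47), (np.float64(149.5), 32, 43), (np.float64(150.0), 29, 49), (np.float64(150.5), 15, 57), (np.float64(151.0), 10, 56), (np.float64(151.5), 8, 54), (np.float64(152.0), 10, 53), (np.float64(152.5), 11, 53), (np.float64(153.0), 23, 50), (np.float64(153.5), 50, 52), (np.float64(154.0), 73, 56), (np.float64(154.5), 94, 64), (np.float64(155.0), 98, 64), (np.float64(155.5), 102, 61), (np.float64(156.0), 96, 41), (np.float64(156.5), 92, 25), (np.float64(157.0), 57, 23), (np.float64(157.5), 50, 22), (np.float64(158.0), 45, 22), (np.float64(158.5), 39, 22), (np.float64(159.0), 44, 22), (np.float64(159.5), 34, 22), (np.float64(160.0), 26, 22), (np.float64(160.5), 27, 22), (np.float64(161.0), 29, 23), (np.float64(161.5), 25, 23), (np.float64(162.0), 26, 22), (np.float64(162.5), 24, 23), (np.float64(163.0), 22, 24), (np.float64(163.5), 20, 26), (np.float64(164.0), 21, 25), (np.float64(164.5), 23, 24)]
45 [0.8 1.  0.2]
50 [-4.2  8.5  4.9]
```

Request:
send_rows:
  moves:
    - {"xyz":[2,-8,-2],"roll":0}
    - {"xyz":[4,-16,-4],"roll":0}
    - {"xyz":[4,-20,-30],"roll":0}
    - {"xyz":[4,-20,-80],"roll":0}
    - {"xyz":[4,-20,-120],"roll":0}

```text
clock: 29.7
tool_pos: [0.4326, 0.1179, 0.13]
eef_rot: [-0.122, 0.929, 0.056, 0.346]
force: [0.5, -0.7, 1.0]
grip_width: 0.003
grasp_force: 0.0
```

Request:
send_rows:
  moves:
    - {"xyz":[-50,-40,-30],"roll":0}
    - {"xyz":[-90,-90,-60],"roll":0}
    - {"xyz":[-130,-140,-90],"roll":0}
    - {"xyz":[-160,-180,-110],"roll":0}
    - {"xyz":[-160,-180,-110],"roll":0}

```text
clock: 30.32
tool_pos: [0.5305, -0.0493, 0.3174]
eef_rot: [-0.121, 0.928, 0.054, 0.348]
force: [-0.1, 0.1, -0.3]
grip_width: -0.004
grasp_force: 0.0
```

Run:
```python
from h import *
d,b=hb(); print([(x,int(y),int(z)) for x,y,z in b if x<165 and y<108])
e=grab("scene"); f=cv2.resize(e["bgr"][70:230,260:420],None,fx=2.4,fy=2.4,interpolation=cv2.INTER_CUBIC)
c=cv2.resize(d["bgr"][140:270,230:330],None,fx=3,fy=3,interpolation=cv2.INTER_CUBIC)
f=f[:384];c=c[:384];cv2.imwrite("pics/t5.png",cv2.convertScaleAbs(np.hstack([c,f]),alpha=1.4))
```

```text
tip [ 0.5364 -0.0473  0.2936] F [-0.1  0.1 -0.3] 30.325 [-0.51 -0.14 -0.71  0.45  0.49 -0.63]
[(np.float64(142.0), 76, 133), (np.float64(142.5), 28, 137), (np.float64(143.0), 7, 150), (np.float64(143.5), 5, 154), (np.float64(144.0), 5, 154), (np.float64(144.5), 5, 122), (np.float64(145.0), 5, 113), (np.float64(145.5), 6, 106), (np.float64(146.0), 5, 112), (np.float64(146.5), 6, 120), (np.float64(147.0), 6, 157), (np.float64(147.5), 6, 160), (np.float64(148.0), 6, 162), (np.float64(148.5), 7, 144), (np.float64(149.0), 30, 113), (np.float64(149.5), 86, 89)]
```

View pics/t5.png

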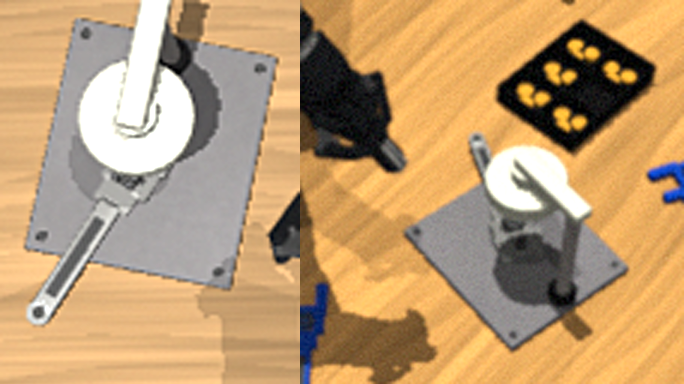

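The handle lies at bearing 145.7°, about 45.7° of clockwise turn (hole at left crop (38,313)). The robot is clear and the tray is undisturbed, so I hand in.

```bash
python3 -c "
from plant import robot
print(robot.close_job())"
```

```text
the job is handed in; nothing more can be done
None
```

I rolled the worm until it stalled with the jaws snug on the nut. I then swung the handle clockwise by about 45.7°, measured on the handle in the top view, left the wrench on the nut, and handed the job in at about 30 s; no score came back. One wrist-force reading peaked at about 79 N while the arm was moving in free air; I saw no sign of contact, but I did not establish the cause.

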